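# Re-arm the dust extractor with its key and recessed reset button

### The arm

A 6-joint arm with a two-finger parallel gripper is mounted at the origin on the work surface. World frame = base frame: x ahead of the robot, y to its left, z up, the work surface at z = 0. Lengths are in mm, angles in rad, forces in N, time in s.
With the tool pointing down it reaches from about 375 to 975 mm from the base axis. Payload 3.8 kg.
Tool frame: the origin (TCP) lies on the centre line of the jaws, within the pads' length; the fingertips stand 19 mm ahead of it and the grasp point (between the pads) is the TCP; z points along the fingers, x is the direction in which the jaws open and shut, and the axes are right-handed (so a half turn about z gives the same grasp; the last joint's range is limited). The gripper opens to 88 mm and grips with 3 to 60 N. Pads are 18 mm wide; open, the fingers measure 123 mm over their backs; the gripper's body (75 mm by 187 mm) begins 45 mm behind the grasp point.
Start: joints at [-1.291, 0.264, 1.604, -0, 1.274, -0.037], TCP at [210.276, -641.407, 257.706] pointing down, gripper open.
Joint ranges: [-2.63, 2.63], [-0.94, 2.18], [0.31, 2.57], [-1.31, 4.45], [0, 2.66], [-2.55, 2.55]. Speed limits (rad/s): [2.57, 2.57, 3.14, 3.14, 3.14, 3.14].

### API

Orientations are given as a unit quaternion [x, y, z, w].
In Python, from bench import telemetry, vision, workorder gives the robot as it stands.
- The arm moves only by the shell command python3 -m inch 'ROWS'. ROWS is text: rows parted by semicolons, each of 7 numbers parted by spaces: the finger opening in mm, from 0 to 88.1, then the shift along the tool's x, y, z in mm, then the turn, a rotation vector about the tool's x, y, z in degrees. A call has 1 to 20 rows; each row is the pose to reach, as a shift and turn from the pose measured when the call began, along the tool's axes at that moment; what a row does not reach only later rows make up. A row lasts 1/8 s, in which the tool goes at most 62.5 mm and 10.7 degrees, less where a joint would pass 70% of its speed; a pose out of reach is approached as far as the arm can. A call with a gripper value outside its range is refused whole. The fingers move at their own pace and stop on an object; the grip force is fixed at half the most. Time passes only in rows, so rows that repeat a pose let the fingers close. It gives the time, the measured TCP pose, the force and the opening at its end, in the units of the state.
- telemetry.sense(): the state, without advancing time (a new reading comes with each control period).
- vision.get_image(name): name is "side" or "top" or "wrist"; returns a dict with "color" (480x640x3 uint8, blue, green, red), "depth" (480x640 float32, mm along the optical axis (not along the pixel's ray), 0 where there is no reading), "K" (3x3 intrinsics, pixels), "k1" (the pictures are not rectified: a ray, as slopes to the right and down, at radius r is drawn at 1 + k1 r^2 times it, then the intrinsics apply), "position" and "rotation" of the camera in the world; the wrist camera has in their place "T_tool_cam" (4x4, takes a point from camera to tool coordinates, whose origin is the TCP and whose axes are the tool frame's). Camera axes: x right, y down, z forward; pixel columns grow to the right and rows downward; lengths in mm; the calibration is good to about 2 mm. A picture is of the moment at which its call begins: read the wrist's pose just before it.
- workorder.finish_job(): hands the job in, once; it reports no verdict.
The state is a dict: "time_s": time; "joint_positions": joint angles; "dq": joint speeds; "joint_torque": joint torques, N m; "tcp_pos": TCP position; "tcp_rot": TCP orientation; "wrist_force": force on the tool from outside, world axes, zero at the start; "wrist_torque": the same for the moment, N m; "grip_width": finger opening in mm.
Only numpy, scipy, OpenCV 4.12 (cv2) and the standard library are available. Lean on these libraries where they do the work, as an engineer would, in place of code of your own. Each camera call takes 0.05 s, during which the arm holds its last target.

### The job

The workshop's dust extractor has tripped. Take the switch key from its wooden rest, push it fully into the slotted key cylinder on the grey control box, turn it clockwise (seen from above) to its stop and leave it there; then take the wooden-handled stylus from the tool rack, reach its tip through the small round hole in the box's cover and press the recessed reset button fully down. Finish while still gripping the stylus and holding the button down; leave the other things on the bench and in the rack where they are.

Things in the scene. Friction and masses are not known exactly. Their poses are not given: they have to be found in the camera images.
- control_box: Grey steel control box fixed to the bench, 130 (x) x 210 (y) x 70 mm high; origin at the centre of its underside, z up. On its flat cover: the key cylinder, centred at (0, +52) mm, and the round reset hole, centred at (0, -52) mm. It turns up to 0.3 rad either way about z from run to run.
- aperture (a point): Centre of the mouth of the reset hole, flush with the cover (70 mm above the bench). A plain vertical hole, 16 mm in diameter with a 2 mm chamfer. The button's flat top, 13 mm in diameter, lies 15 mm below this point when up and 21 mm below when fully down.
- reset_button (a joint): Black reset button at the bottom of the hole, pressed straight down: 0 = up, 0.006 m = fully down (a hard stop). Its spring takes about 2 N to start it and 6 N at the stop, and pushes it up again when released.
- key_switch (a joint): Angle of the steel key cylinder's rotor: 0 to 1.4 rad, growing clockwise seen from above, hard stops at both ends; it starts between 0 and 0.4. It stays where it is left (friction about 0.05 N m, no spring).
- slot (a point): Centre of the slot's mouth, on the rotor's top face and axis, 25 mm above the cover (95 mm above the bench). Turns with the rotor: x along the slot's long side, z up. Mouth 22.6 (x) x 16.6 (y) mm, narrowing like a funnel over its first 5 mm to the slot, 16.6 x 10.6 mm, 25 mm deep in all. Round rotor 44 mm across under a 31 mm square top, in a collar 55 mm across, 12 mm high.
- key: Steel switch key, upright in its rest. Origin at the blade's tip, z up. Blade 14 (x) x 8 (y) x 22 mm long, last 5 mm tapered; above it a flat bow, 30 (x) x 10 (y) mm, 22 to 62 mm above the origin: grip it across its 10 mm (y). Same either way round. Fully in, the bow rests on the rotor: origin 22 mm below slot; in the rest it is 8 mm above the bench. Mass 50 to 100 g.
- key_rest: Wooden block fixed to the bench, 80 (x) x 60 (y) x 30 mm high, with a slot 16.6 (x) x 10.6 (y) x 24 mm deep in the middle of its top, in which the key stands. Origin at the centre of its underside.
- rack: Wooden tool rack fixed to the bench, 200 (x) x 55 (y) x 60 mm high; origin at the centre of its underside. Three vertical through holes, 10 mm in diameter, at x = -70, 0 and +70 mm on its centre line, hold three upright tools that hang by their collars. Which tool is in which hole changes. Rack and key rest may swap sides of the bench.
- stylus: Stylus, upright in the rack: a steel shank 8 mm in diameter and 56 mm long, its last 6 mm tapered to a flat 5 mm tip, below a plain dark wooden handle 16 mm in diameter from 56 to 136 mm, domed at the top (146 mm). Origin at the tip (lower end), z up along it; in the rack the tip is 4 mm above the bench. Mass 40 to 85 g.
- brush: Bystander in the rack: brush with a steel ferrule and brown bristles at the top, 136 mm long; origin at its lower end.
- leaf_tool: Bystander in the rack: spatula with a flat steel leaf 24 mm wide at the top, 136 mm long; origin at its lower end.
- small_rosette: Bystander: small grey plaster rosette, 84 mm across, 22 mm high, loose on the bench; origin under its centre.
- jar: Bystander: amber glass jar, 56 mm across, 70 mm high, origin under its centre.
- can: Bystander: tin, 66 mm across, 85 mm high, origin under its centre.
- bowl: Bystander: white bowl, 90 mm across, 45 mm high, origin under its centre.
- sanding_block: Bystander: cork sanding block, 70 x 40 x 30 mm, origin under its centre.

How it is judged (in metres and radians):
On the way, in this order (a step that is already met when the one before it is completed fails the run):
1. the key is fully in the key cylinder (horizontal distance between key and slot below 0.004 m and z of key in the frame of slot below -0.017 m and angle between key's own z axis and vertical below 0.2 rad), for 0.1 s.
2. the key cylinder is turned clockwise to its stop with the key in it (all of step 1 and value of joint key_switch above 1.2 rad), for 0.1 s.
3. the gripped stylus holds the reset button down (value of joint reset_button above 0.0042 m and contact force between stylus and reset_button above 2 N and contact force between the fingers and stylus above 3 N), for 0.3 s.
At the end, for the whole second after the job is handed in: The key stands in the key cylinder (within 4 mm of its axis, blade at least 17 of its 22 mm in, within 0.2 rad of upright), the cylinder is turned past 1.2 of 1.4 rad, and the stylus, gripped by the fingers (over 3 N), holds the reset button down by more than 4.2 of its 6 mm with more than 2 N (all of step 2 and all of step 3); the arm keeps its last pose, push and grip.
It fails at once if the brush or the leaf spatula is moved more than 30 mm (distance of any of brush, leaf_tool from where it was at the start of the episode above 0.03 m).
It fails at once if a bystander on the bench (small rosette, jar, tin, bowl, sanding block) is moved more than 30 mm (distance of any of small_rosette, jar, can, bowl, sanding_block from where it was at the start of the episode above 0.03 m).
It also fails if it takes over 66 s, if anything falls off the work surface, if the arm or the gripper's body presses on something with over 40 N, if the wrist force passes 120 N, or if a joint passes its speed limit or range.

## Working session

There is one attempt and no reset: what is moved stays moved. The work goes in short steps, Python scripts to look and compute and a shell command to move; the robot and the scene stay as the last step left them, time stands still between calls to the robot, and variables do not carry over. Pictures are saved under pics/ and viewed, and the job is handed in when it is done.

```bash
ls; mkdir -p pics
cat > h.py <<'E'
import numpy as np, cv2
from bench import telemetry, vision
from scipy.spatial.transform import Rotation as R
def snap(name,fn):
    s=telemetry.sense(); im=vision.get_image(name)
    cv2.imwrite('pics/'+fn+'.png',im['color'])
    if 'T_tool_cam' in im:
        T=np.eye(4);T[:3,:3]=R.from_quat(s['tcp_rot']).as_matrix();T[:3,3]=s['tcp_pos']
        M=T@np.array(im['T_tool_cam'])
    else:
        M=np.eye(4);M[:3,:3]=np.array(im['rotation']);M[:3,3]=im['position']
    np.savez('pics/'+fn+'.npz',color=im['color'],depth=im['depth'],K=im['K'],k1=im['k1'],M=M)
    return s
def load(fn): return np.load('pics/'+fn+'.npz')
def rays(d,uv):
    uv=np.atleast_2d(np.array(uv,float)).reshape(-1,1,2)
    p=cv2.undistortPoints(uv,d['K'],np.array([float(d['k1']),0,0,0]))[:,0]
    return np.c_[p,np.ones(len(p))]
def atz(d,uv,z):
    r=rays(d,uv)@d['M'][:3,:3].T; o=d['M'][:3,3]
    return o+r*((z-o[2])/r[:,2])[:,None]
def bydepth(d,uv):
    r=rays(d,uv); uv=np.atleast_2d(uv).astype(int)
    z=d['depth'][uv[:,1],uv[:,0]]
    return (r*z[:,None])@d['M'][:3,:3].T+d['M'][:3,3]
def proj(d,P):
    P=np.atleast_2d(np.array(P,float)); q=(P-d['M'][:3,3])@d['M'][:3,:3]
    return cv2.projectPoints(q,np.zeros(3),np.zeros(3),d['K'],np.array([float(d['k1']),0,0,0]))[0][:,0]
def crop(fn,x0,y0,x1,y1,k,out):
    c=cv2.imread('pics/'+fn+'.png')[y0:y1,x0:x1]
    cv2.imwrite('pics/'+out+'.png',cv2.resize(c,None,fx=k,fy=k,interpolation=cv2.INTER_CUBIC))
E
python3 - <<'E'
from h import *
print(snap('top','top0')); snap('side','side0'); snap('wrist','w0')
for n in('top0','side0','w0'):
    d=load(n);print(n,d['M'].round(3).tolist(),d['K'].tolist(),d['k1'])
E
```

```text
picsTraceback (most recent call last):
  File "<stdin>", line 2, in <module>
  File "h.py", line 11, in snap
    M=np.eye(4);M[:3,:3]=np.array(im['rotation']);M[:3,3]=im['position']
                ~^^^^^^^
ValueError: could not broadcast input array from shape (4,) into shape (3,3)
```

```bash
sed -i "s/M\[:3,:3\]=np.array(im\['rotation'\])/M[:3,:3]=R.from_quat(im['rotation']).as_matrix()/" h.py
python3 - <<'E'
from h import *
print(snap('top','top0')); snap('side','side0'); snap('wrist','w0')
for n in('top0','side0','w0'):
    d=load(n);print(n,d['M'].round(3).tolist(),d['K'].tolist(),d['k1'])
E
```

```text
{'time_s': 0.05, 'joint_positions': array([-1.29089223e+00,  2.64728532e-01,  1.60530874e+00, -2.70279063e-05,
        1.27369427e+00, -3.69022502e-02]), 'dq': array([ 0.00019126, -0.00037693, -0.00213232, -0.00071764,  0.0009092 ,
        0.00024338]), 'joint_torque': array([-1.31503657e-05, -5.03941905e+01, -3.58332896e+01,  7.31112482e-02,
        2.40650325e-02, -7.16150953e-05]), 'tcp_pos': array([ 210.09744295, -640.79827159,  256.439787  ]), 'tcp_rot': array([ 8.09796110e-01, -5.86710420e-01, -8.50246595e-04, -6.48804874e-04]), 'wrist_force': array([ 0.75711925,  0.16899684, -0.6422825 ]), 'wrist_torque': array([-0.00648652,  0.07875976,  0.00930022]), 'grip_width': 88.1358662533571}
top0 [[-0.02, -0.983, 0.182, 401.1], [-1.0, 0.024, 0.018, 7.359], [-0.022, -0.182, -0.983, 1060.215], [0.0, 0.0, 0.0, 1.0]] [[497.2074546210168, 0.0, 324.4067401073117], [0.0, 497.2074546210168, 241.3965976090283], [0.0, 0.0, 1.0]] -0.006916650002516763
side0 [[0.999, -0.02, 0.034, 538.177], [-0.039, -0.594, 0.804, -816.395], [0.004, -0.804, -0.594, 691.544], [0.0, 0.0, 0.0, 1.0]] [[572.765930282135, 0.0, 322.4880770148694], [0.0, 572.765930282135, 238.817024578393], [0.0, 0.0, 1.0]] 0.023410948933504587
w0 [[0.311, -0.911, -0.27, 279.654], [-0.95, -0.299, -0.086, -618.553], [-0.002, 0.284, -0.959, 383.638], [0.0, 0.0, 0.0, 1.0]] [[383.0488051110268, 0.0, 322.2392405337598], [0.0, 383.0488051110268, 246.6674712444337], [0.0, 0.0, 1.0]] -0.04632762139116229
```

View pics/top0.png

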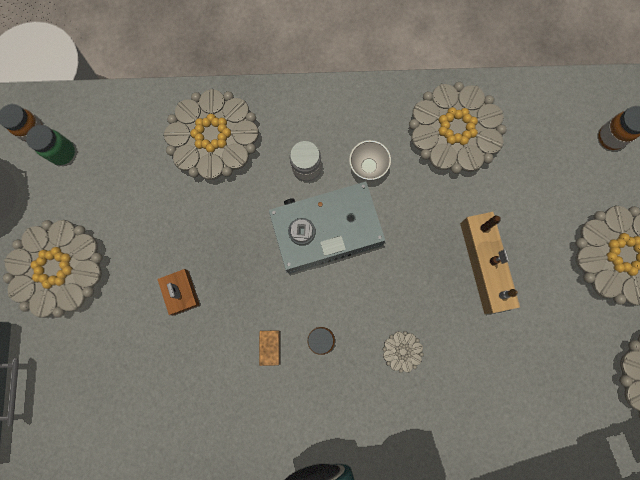

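View pics/side0.png

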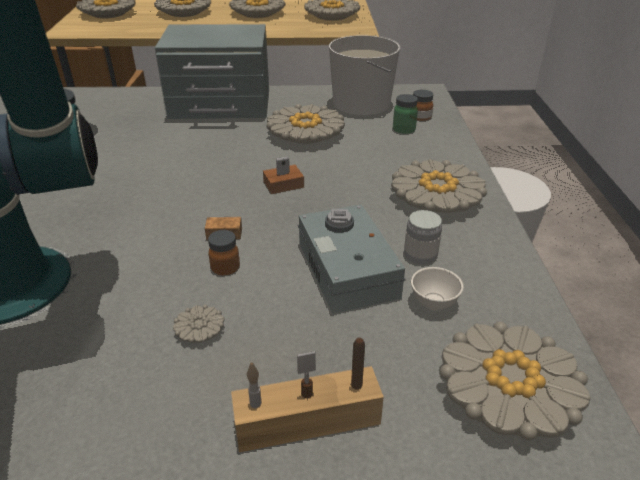

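View pics/w0.png

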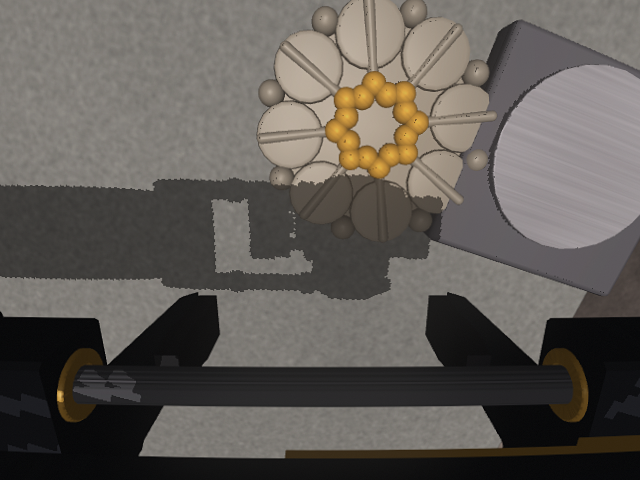

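Top view: the key rest is at about (178,292), the key cylinder at (301,231), the hole at (351,217) and the rack at (490,263). The stylus is at (490,224), the tall dark tool. I'll enlarge these spots.

Run:
```python
from h import *
crop('top0',140,180,400,330,3,'c1')
crop('top0',450,190,550,330,4,'c2')
crop('top0',150,260,210,325,9,'c3')
crop('side0',250,140,410,310,3.5,'c4')
```

```text
(no output)
```

View pics/c1.png

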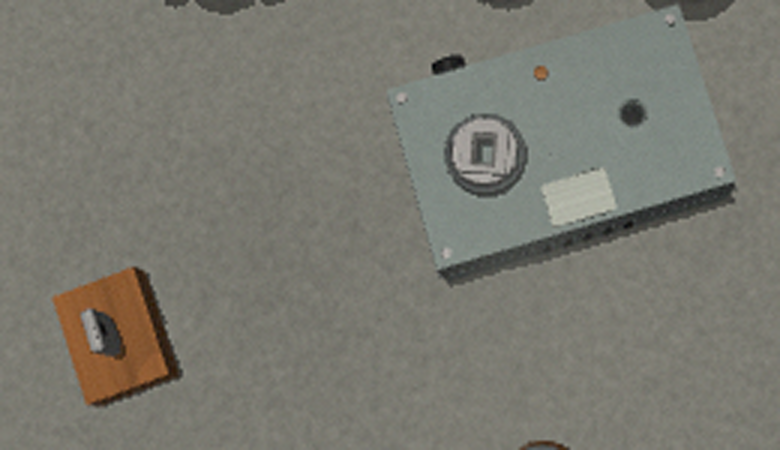

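View pics/c2.png

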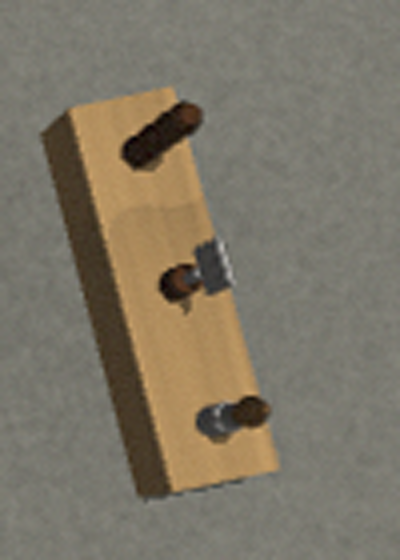

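View pics/c3.png

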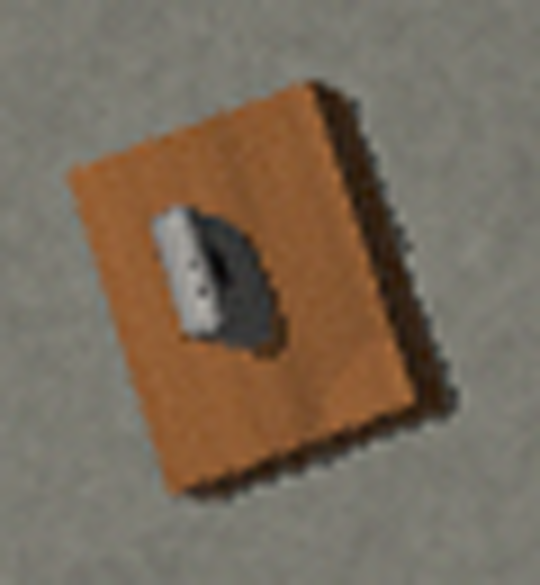

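View pics/c4.png

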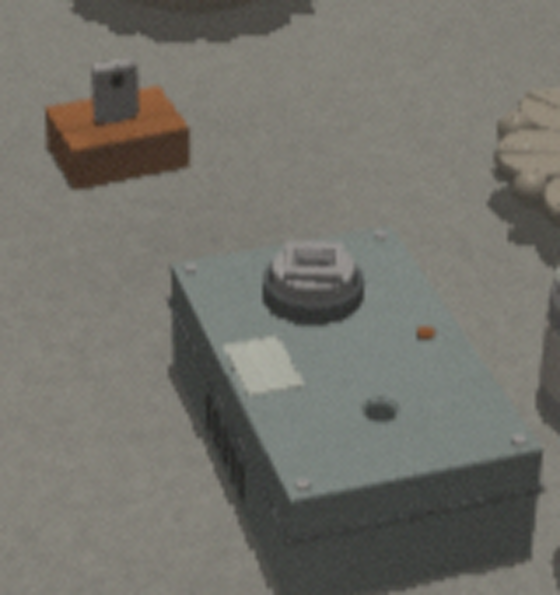

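Run:
```python
from h import *
d=load('top0')
def P(c,k,o,z): return atz(d,(np.array(c)+.5)/k-.5+np.array(o),z)
def show(n,p):
    print(n,p.round(1)[:,:2].tolist(),'c',p.mean(0).round(1), [round(float(np.hypot(*(p[(i+1)%len(p)]-p[i])[:2])),1) for i in range(len(p))],[round(float(np.degrees(np.arctan2(*(p[(i+1)%len(p)]-p[i])[[1,0]]))),1) for i in range(len(p))])
show('rest',P([(68,175),(312,83),(413,403),(172,493)],9,(150,260),30))
show('bow',P([(153,215),(187,203),(217,325),(187,337)],9,(150,260),70))
show('box',P([(388,90),(680,8),(733,185),(440,268)],3,(140,180),70))
show('slot',P([(484,151)],3,(140,180),95))
show('rotsq',P([(455,120),(510,122),(515,180),(462,176)],3,(140,180),95))
show('hole',P([(632,112)],3,(140,180),70))
show('sty',P([(189,115)],4,(450,190),146)); show('stybase',P([(140,148)],4,(450,190),62))
show('rack',P([(75,107),(172,88),(280,470),(168,492)],4,(450,190),60))
show('jar',atz(d,[(321,341)],70));show('can',atz(d,[(305,155)],85));show('bowl',atz(d,[(370,160)],45));show('sand',atz(d,[(269,347)],30))
```

```text
rest [[520.7, 378.2], [540.9, 321.7], [466.1, 296.0], [446.7, 351.1]] c [493.6 336.8  30. ] [60.1, 79.1, 58.5, 78.7] [-70.3, -161.0, 109.4, 20.1]
bow [[506.6, 344.3], [509.1, 336.8], [481.8, 329.1], [479.3, 335.7]] c [494.2 336.5  70. ] [8.0, 28.4, 7.1, 28.7] [-71.6, -164.3, 110.8, 17.5]
box [[653.9, 137.8], [706.9, -63.9], [582.0, -95.1], [530.3, 102.9]] c [618.3  20.4  70. ] [208.6, 128.7, 204.7, 128.4] [-75.3, -166.0, 104.6, 15.8]
slot [[604.3, 70.8]] c [604.3  70.8  95. ] [0.0] [0.0]
rotsq [[625.8, 89.9], [623.5, 53.3], [584.3, 50.6], [587.8, 85.6]] c [605.4  69.8  95. ] [36.6, 39.4, 35.1, 38.3] [-93.6, -176.1, 84.2, 6.5]
hole [[634.2, -28.7]] c [634.2 -28.7  70. ] [0.0] [0.0]
sty [[606.7, -300.1]] c [ 606.7 -300.1  146. ] [0.0] [0.0]
stybase [[608.9, -302.1]] c [ 608.9 -302.1   62. ] [0.0] [0.0]
rack [[631.7, -271.2], [640.4, -321.5], [444.7, -358.9], [435.1, -302.8]] c [ 538.  -313.6   60. ] [51.1, 199.3, 56.9, 199.1] [-80.1, -169.2, 99.7, 9.1]
jar [[387.0, 36.0]] c [387.  36.  70.] [0.0] [0.0]
can [[764.3, 61.4]] c [764.3  61.4  85. ] [0.0] [0.0]
bowl [[764.0, -75.3]] c [764.  -75.3  45. ] [0.0] [0.0]
sand [[376.6, 143.1]] c [376.6 143.1  30. ] [0.0] [0.0]
```

```bash
cat >> h.py <<'E'
def to(p,yaw):
    s=telemetry.sense();Rc=R.from_quat(s['tcp_rot'])
    Rt=R.from_euler('z',yaw,degrees=True)*R.from_quat([1,0,0,0])
    print('now',s['tcp_pos'].round(1),'t',round(s['time_s'],2),'yaw',np.degrees(np.arctan2(*Rc.as_matrix()[[1,0],0])).round(2),'q',s['joint_positions'].round(2),'F',s['wrist_force'].round(1),'w',round(s['grip_width'],1))
    print('shift',Rc.inv().apply(np.array(p)-s['tcp_pos']).round(1),'rot',np.degrees((Rc.inv()*Rt).as_rotvec()).round(2))
E
python3 - <<'E'
from h import *
to((560,-300,300),-20); to((585,20,230),70)
E
```

```text
now [ 210.2 -641.   256.9] t 0.2 yaw -71.85 q [-1.29  0.26  1.6   0.    1.27 -0.04] F [0.2 0.8 0.3] w 88.1
shift [-215.1 -438.7  -42.8] rot [-4.000e-02  7.000e-02 -5.185e+01]
now [ 210.2 -641.   256.9] t 0.2 yaw -71.85 q [-1.29  0.26  1.6   0.    1.27 -0.04] F [0.2 0.8 0.3] w 88.1
shift [-511.3 -562.1   27.6] rot [-1.0000e-01  3.0000e-02 -1.4185e+02]
```

```bash
r="88 -215 -439 -43 0 0 -80"; python3 -m inch '88 -60 -120 -40 0 0 -10; 88 -107 -219 -43 0 0 -20; 88 -150 -320 -43 0 0 -30; 88 -190 -400 -43 0 0 -40; 88 -240 -450 -43 0 0 -50; 88 -295 -480 -43 0 0 -60; 88 -340 -500 -43 0 0 -70; 88 -390 -520 -43 0 0 -80; 88 -440 -540 -20 0 0 -90; 88 -480 -555 0 0 0 -100; 88 -511 -562 28 0 0 -110; 88 -511 -562 28 0 0 -120; 88 -511 -562 28 0 0 -130; 88 -511 -562 28 0 0 -142; 88 -511 -562 28 0 0 -142; 88 -511 -562 28 0 0 -142; 88 -511 -562 28 0 0 -142'
python3 - <<'E'
from h import *
to((494,336,220),108.2)
snap('wrist','w1')
d=load('w1'); print(proj(d,[[604,70,95],[632,-29,70]]).round())
E
```

```text
time_s: 2.33
tcp_pos: [585.1, 19.0, 230.0]
tcp_rot: [0.819, 0.573, 0.0, -0.0]
wrist_force: [-0.5, 0.0, 0.5]
grip_width: 88.1
now [585.1  19.  230. ] t 2.33 yaw 69.99 q [-0.01  0.11  1.83  0.    1.19 -1.23] F [-0.5  0.   0.5] w 88.1
shift [ 266.7 -194.1   10.4] rot [ 1.000e-02 -8.000e-02 -3.821e+01]
[[399. 241.]
 [287. 304.]]
```

View pics/w1.png

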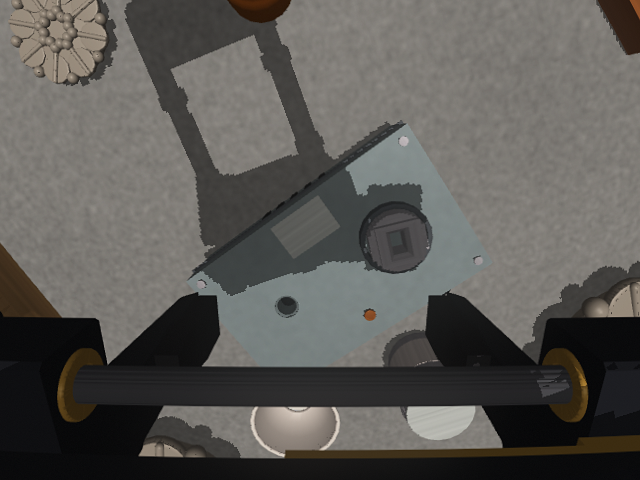

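The rotor is at (397,238) with the slot around (401,241), and the hole is at (287,306). Both agree with the projections of the top-camera estimates. I'll enlarge for the slot angle.

Run:
```python
from h import *
crop('w1',350,190,450,285,8,'c5');crop('w1',260,280,315,330,10,'c6')
c=cv2.imread('pics/c5.png');cv2.imwrite('pics/c5.png',cv2.convertScaleAbs(c,alpha=2.2))
```

```text
(no output)
```

View pics/c5.png

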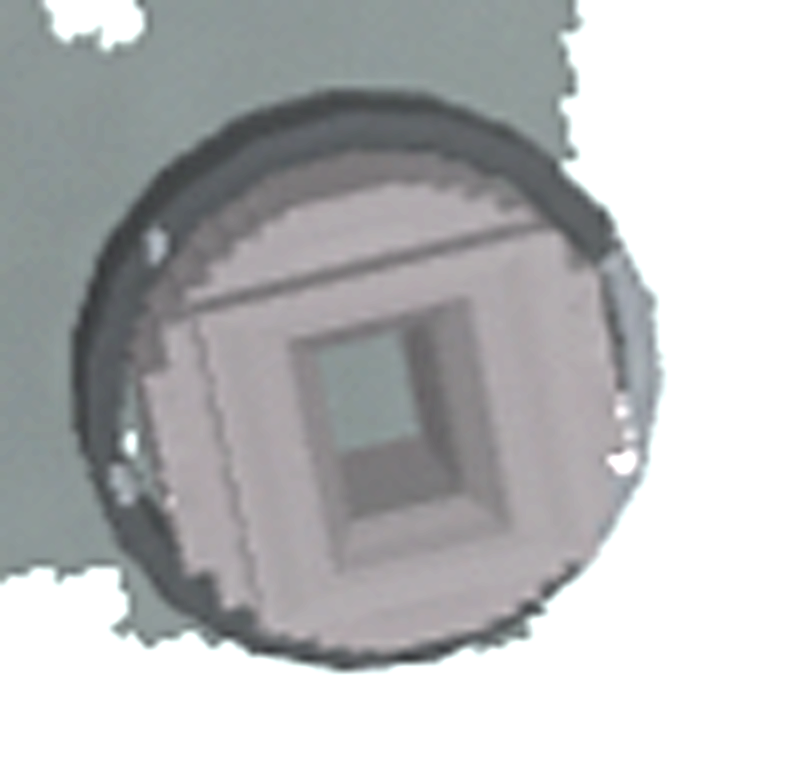

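View pics/c6.png

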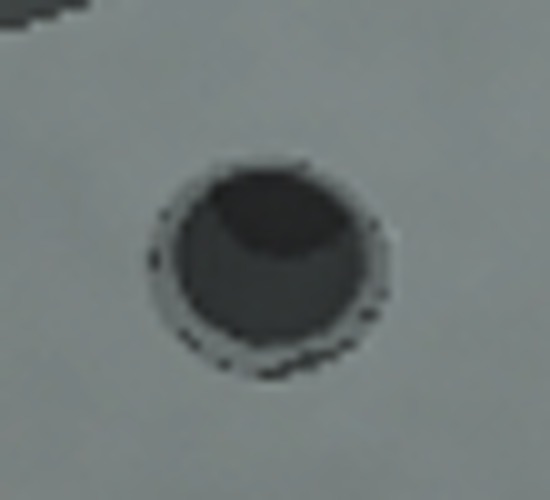

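Run:
```python
from h import *
d=load('w1')
def P(c,k,o,z): return atz(d,(np.array(c)+.5)/k-.5+np.array(o),z)
def show(n,p):
    print(n,p.round(1)[:,:2].tolist(),'c',p.mean(0).round(1), [round(float(np.hypot(*(p[(i+1)%len(p)]-p[i])[:2])),1) for i in range(len(p))],[round(float(np.degrees(np.arctan2(*(p[(i+1)%len(p)]-p[i])[[1,0]]))),1) for i in range(len(p))])
show('mouth',P([(292,343),(467,297),(513,527),(342,573)],8,(350,190),95))
show('sq',P([(190,305),(545,228),(605,550),(258,612)],8,(350,190),95))
show('hole',P([(271,270)],10,(260,280),70))
show('box',atz(d,[(404,141),(478,260),(201,284)],72))
print(d['depth'][238,375:385], bydepth(d,[(380,240),(330,290)]).round(1))
```

```text
mouth [[594.8, 63.4], [596.1, 79.2], [618.0, 77.1], [616.9, 61.3]] c [606.4  70.2  95. ] [15.8, 22.0, 15.8, 22.2] [85.3, -5.5, -94.1, 174.5]
sq [[588.4, 56.0], [592.5, 87.4], [623.0, 84.3], [617.8, 53.0]] c [605.4  70.2  95. ] [31.7, 30.6, 31.7, 29.5] [82.6, -5.8, -99.4, 174.2]
hole [[634.3, -30.1]] c [634.3 -30.1  70. ] [0.0] [0.0]
box [[541.2, 97.8], [648.3, 127.1], [591.6, -87.0]] c [593.7  46.   72. ] [111.0, 221.5, 191.6] [15.3, -104.8, 105.3]
[277.5439  274.2798  271.97842 271.3446  271.25452 272.6128  270.96198
 272.03125 271.23373 270.8151 ] [[598.4  57.7  95.7]
 [633.    8.2  69.2]]
```

```bash
python3 -m inch '88 60 -44 0 0 0 -10; 88 110 -80 5 0 0 -20; 88 160 -116 10 0 0 -30; 88 210 -152 10 0 0 -38; 88 250 -182 10 0 0 -38; 88 267 -194 10 0 0 -38; 88 267 -194 10 0 0 -38; 88 267 -194 10 0 0 -38'
python3 - <<'E'
from h import *
to((494,336,220),108.2)
snap('wrist','w2')
d=load('w2'); p=proj(d,[[494,336,70],[494,336,30]]).round();print(p)
x,y=p.mean(0).astype(int); print(x-60,y-60)
crop('w2',x-60,y-60,x+60,y+60,6,'c7')
E
```

```text
time_s: 3.38
tcp_pos: [494.7, 334.7, 220.3]
tcp_rot: [0.588, 0.809, 0.0, -0.0]
wrist_force: [0.1, -0.5, 0.5]
grip_width: 88.2
now [494.7 334.7 220.3] t 3.38 yaw 107.93 q [ 0.55  0.14  1.82  0.    1.18 -1.33] F [ 0.1 -0.5  0.5] w 88.2
shift [ 1.4 -0.3  0.3] rot [ 0.02 -0.02 -0.27]
[[324. 235.]
 [324. 223.]]
264 169
```

View pics/c7.png

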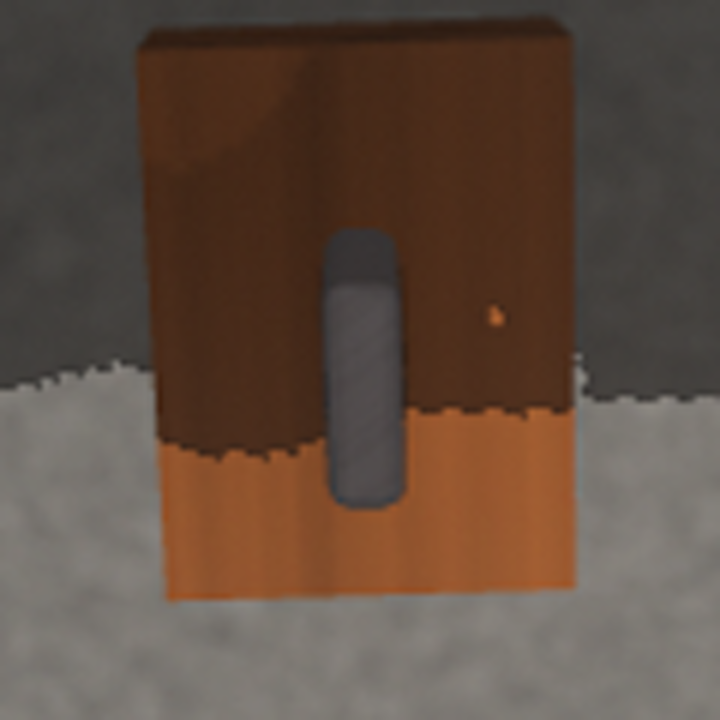

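Run:
```python
from h import *
d=load('w2')
def P(c,k,o,z): return atz(d,(np.array(c)+.5)/k-.5+np.array(o),z)
def show(n,p):
    print(n,p.round(1)[:,:2].tolist(),'c',p.mean(0).round(1), [round(float(np.hypot(*(p[(i+1)%len(p)]-p[i])[:2])),1) for i in range(len(p))],[round(float(np.degrees(np.arctan2(*(p[(i+1)%len(p)]-p[i])[[1,0]]))),1) for i in range(len(p))])
show('rest',P([(138,48),(571,38),(576,588),(166,600)],6,(264,169),30))
show('bow',P([(328,285),(398,285),(405,505),(330,505)],6,(264,169),70))
to((494,336,56),109.5)
```

```text
rest [[466.4, 294.7], [446.9, 350.6], [521.8, 377.8], [542.0, 321.2]] c [494.3 336.1  30. ] [59.2, 79.7, 60.1, 80.2] [109.2, 19.9, -70.3, -160.7]
bow [[481.7, 327.3], [479.0, 335.5], [505.7, 345.2], [508.6, 336.2]] c [493.8 336.   70. ] [8.6, 28.4, 9.5, 28.4] [107.9, 20.0, -72.1, -161.8]
now [494.8 334.5 220.3] t 3.42 yaw 107.89 q [ 0.55  0.14  1.82  0.    1.18 -1.33] F [ 0.8  0.2 -0.3] w 87.6
shift [  1.6  -0.3 164.3] rot [ 0.02 -0.03 -1.61]
```

```bash
python3 -m inch '88 1.6 -0.3 40 0 0 -1.6; 88 1.6 -0.3 85 0 0 -1.6; 88 1.6 -0.3 125 0 0 -1.6; 88 1.6 -0.3 150 0 0 -1.6; 88 1.6 -0.3 164 0 0 -1.6; 88 1.6 -0.3 164 0 0 -1.6; 88 1.6 -0.3 164 0 0 -1.6'
python3 - <<'E'
from h import *
to((494,336,56),109.5)
E
```

```text
time_s: 4.3
tcp_pos: [495.2, 336.2, 57.7]
tcp_rot: [0.577, 0.816, 0.001, 0.0]
wrist_force: [0.2, 0.7, 1.0]
grip_width: 88.2
now [495.2 336.2  57.7] t 4.3 yaw 109.45 q [ 0.55  0.32  1.94  0.    0.88 -1.36] F [0.2 0.7 1. ] w 88.2
shift [ 0.2 -1.2  1.7] rot [ 0.15 -0.05 -0.05]
```

```bash
python3 -m inch '88 0.2 -1.2 1.5 0 0 0; 88 0.2 -1.2 1.5 0 0 0; 0 0.2 -1.2 1.5 0 0 0; 0 0.2 -1.2 1.5 0 0 0; 0 0.2 -1.2 1.5 0 0 0; 0 0.2 -1.2 1.5 0 0 0; 0 0.2 -1.2 1.5 0 0 0; 0 0.2 -1.2 1.5 0 0 0; 0 0.2 -1.2 1.5 0 0 0'
python3 - <<'E'
from h import *
to((494,336,56),109.5)
E
```

```text
time_s: 5.42
tcp_pos: [494.0, 336.0, 56.1]
tcp_rot: [0.577, 0.816, 0.001, 0.0]
wrist_force: [0.5, -0.9, 0.0]
grip_width: 20.1
now [494.  336.   56.1] t 5.42 yaw 109.45 q [ 0.56  0.32  1.94  0.    0.88 -1.36] F [ 0.5 -0.9  0. ] w 20.1
shift [ 0.  -0.   0.1] rot [ 0.15 -0.05 -0.05]
```

```bash
python3 -m inch '0 0 0 0 0 0 0; 0 0 0 0 0 0 0; 0 0 0 0 0 0 0; 0 0 0 0 0 0 0'
python3 - <<'E'
from h import *
to((494,336,150),109.5)
E
```

```text
time_s: 5.92
tcp_pos: [494.0, 336.0, 56.1]
tcp_rot: [0.578, 0.816, 0.001, 0.0]
wrist_force: [0.2, -1.6, -0.4]
grip_width: 10.1
now [494.  336.   56.1] t 5.92 yaw 109.45 q [ 0.56  0.32  1.94  0.    0.88 -1.36] F [ 0.2 -1.6 -0.4] w 10.1
shift [  0.1   0.2 -93.9] rot [ 0.15 -0.05 -0.05]
```

```bash
python3 -m inch '0 0 0 -8 0 0 0; 0 0 0 -25 0 0 0; 0 0 0 -55 0 0 0; 0 0 0 -90 0 0 0; 0 0 0 -125 0 0 0; 0 0 0 -125 0 0 0; 0 0 0 -125 0 0 0'
python3 - <<'E'
from h import *
snap('wrist','w3')
to((606.1,70.2,175),84.5)
crop('w3',250,250,400,380,5,'c8')
E
```

```text
time_s: 6.8
tcp_pos: [493.4, 335.6, 181.0]
tcp_rot: [0.577, 0.816, 0.001, 0.0]
wrist_force: [-0.6, 0.5, -1.2]
grip_width: 9.6
now [492.9 335.3 180. ] t 6.85 yaw 109.45 q [ 0.56  0.18  1.86  0.    1.11 -1.36] F [-0.  -0.  -0.3] w 10.1
shift [-287.6   18.4    4.9] rot [ 0.03 -0.04 24.95]
```

View pics/w3.png

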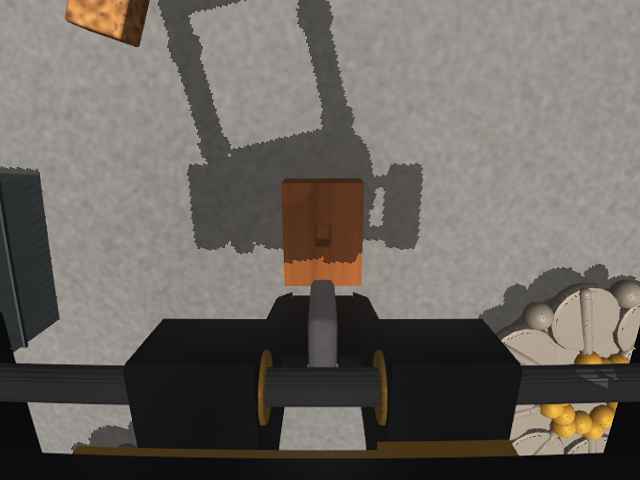

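```bash
python3 -m inch '0 -40 3 0 0 0 5; 0 -90 6 0 0 0 10; 0 -140 9 0 0 0 15; 0 -190 12 0 0 0 20; 0 -240 15 0 0 0 25; 0 -275 18 5 0 0 25; 0 -287.6 18.4 10 0 0 25; 0 -287.6 18.4 14 0 0 25; 0 -287.6 18.4 14 0 0 25; 0 -287.6 18.4 14 0 0 25'
python3 - <<'E'
from h import *
snap('wrist','w4');snap('side','side4')
to((606.1,70.2,165),84.5)
d=load('side4');print(proj(d,[[606.1,70.2,95],[606.1,70.2,117]]).round())
crop('w4',230,180,410,340,4.4,'c9')
crop('side4',280,120,420,250,5.7,'c10')
E
```

```text
time_s: 8.1
tcp_pos: [605.6, 71.5, 165.8]
tcp_rot: [0.74, 0.673, 0.0, -0.0]
wrist_force: [-1.0, -0.4, -1.4]
grip_width: 9.7
now [605.9  71.3 166.2] t 8.2 yaw 84.53 q [ 0.08  0.21  1.84  0.    1.09 -1.4 ] F [ 0.8 -0.2  0.3] w 9.8
shift [-1.   0.3  1.2] rot [ 0.04 -0.05  0.03]
[[339. 213.]
 [339. 203.]]
```

View pics/c9.png

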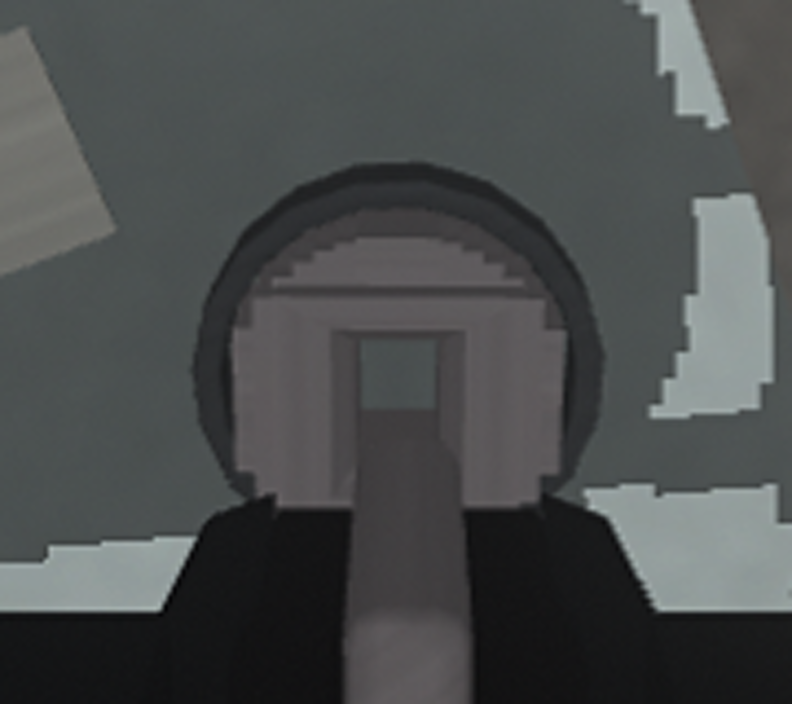

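View pics/c10.png

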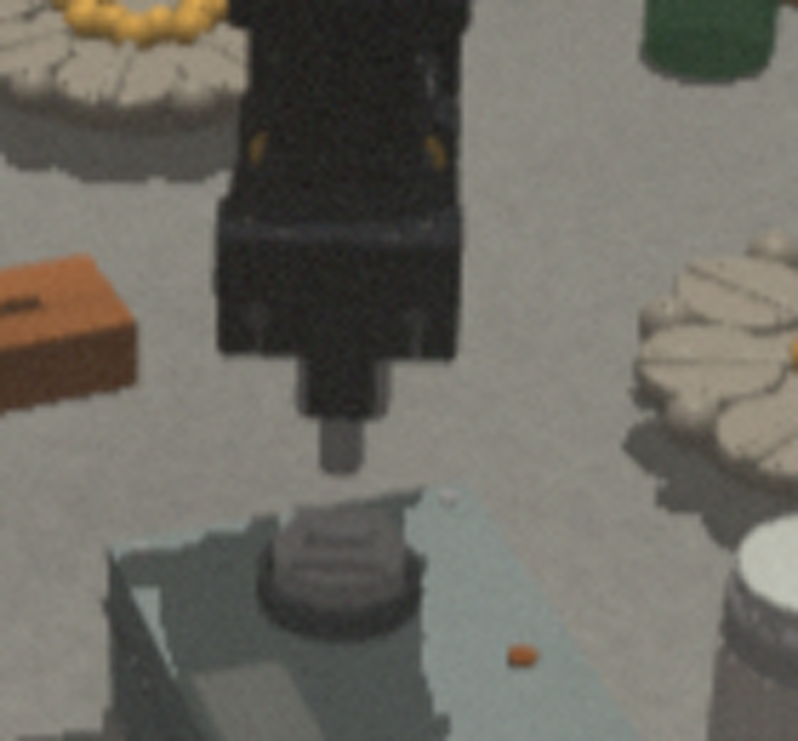

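Run:
```python
from h import *
d=load('w4'); s=telemetry.sense()
def P(c,k,o,z): return atz(d,(np.array(c)+.5)/k-.5+np.array(o),z)
Rc=R.from_quat(s['tcp_rot'])
for n,c,z in [('mouth',[(331,331),(465,331)],95),('inner@-5',[(358,337),(437,337)],90),('bowtop',[(346,620),(469,620)],180),('collar',[(193,370),(604,370)],82)]:
    p=P(c,4.4,(230,180),z); print(n,p.round(1).tolist(),Rc.inv().apply(p-s['tcp_pos']).round(1).tolist())
to((606.1,70.2,165),84.5)
```

```text
mouth [[594.5, 62.9, 95.0], [596.1, 79.3, 95.0]] [[-9.5, -10.6, 71.2], [7.0, -10.6, 71.2]]
inner@-5 [[597.2, 65.8, 90.0], [598.2, 75.8, 90.0]] [[-6.3, -8.2, 76.2], [3.7, -8.2, 76.2]]
bowtop [[590.3, 68.1, 180.0], [591.1, 77.2, 180.0]] [[-4.7, -15.3, -13.8], [4.5, -15.3, -13.8]]
collar [[602.3, 43.1, 82.0], [607.5, 97.3, 82.0]] [[-28.4, -1.0, 84.2], [26.0, -1.0, 84.2]]
now [605.9  71.3 166.2] t 8.2 yaw 84.53 q [ 0.08  0.21  1.84  0.    1.09 -1.4 ] F [ 0.8 -0.2  0.3] w 9.8
shift [-1.   0.3  1.2] rot [ 0.04 -0.05  0.03]
```

```bash
python3 -m inch '0 -1.1 0.6 0 0 0 0; 0 -1.1 0.6 6 0 0 0; 0 -1.1 0.6 12 0 0 0; 0 -1.1 0.6 18 0 0 0; 0 -1.1 0.6 23 0 0 0; 0 -1.1 0.6 28 0 0 0; 0 -1.1 0.6 28 0 0 0'
python3 - <<'E'
from h import *
to((604.8,70.2,121),84.5)
E
```

```text
time_s: 9.07
tcp_pos: [606.1, 70.1, 137.5]
tcp_rot: [0.74, 0.673, 0.0, -0.0]
wrist_force: [0.3, 0.4, -0.7]
grip_width: 9.8
now [606.1  70.1 137.5] t 9.07 yaw 84.53 q [ 0.07  0.24  1.86  0.    1.04 -1.4 ] F [ 0.3  0.4 -0.7] w 9.8
shift [-0.  -1.3 16.5] rot [-0.02 -0.04  0.03]
```

Tip is 5 mm into the funnel with no force. Continuing.

```bash
python3 -m inch '0 0 0 4 0 0 0; 0 0 0 8 0 0 0; 0 0 0 12 0 0 0; 0 0 0 15 0 0 0; 0 0 0 17 0 0 0; 0 0 0 17 0 0 0; 0 0 0 17 0 0 0'
python3 - <<'E'
from h import *
to((606.1,70.2,121),84.5)
E
```

```text
time_s: 9.95
tcp_pos: [606.2, 70.1, 121.1]
tcp_rot: [0.74, 0.673, 0.0, -0.0]
wrist_force: [-2.6, 0.5, 4.0]
grip_width: 9.9
now [606.2  70.1 121.1] t 9.95 yaw 84.53 q [ 0.07  0.26  1.87  0.    1.01 -1.4 ] F [-2.6  0.5  4. ] w 9.9
shift [ 0.1 -0.1  0.1] rot [ 0.   -0.05  0.03]
```

```bash
python3 -m inch '0 0 0 0 0 0 7; 0 0 0 0 0 0 14; 0 0 0 0 0 0 21; 0 0 0 0 0 0 28; 0 0 0 0 0 0 35; 0 0 0 0 0 0 42; 0 0 0 0 0 0 48; 0 0 0 0 0 0 53; 0 0 0 0 0 0 55; 0 0 0 0 0 0 55'
python3 - <<'E'
from h import *
to((606.1,70.2,121),25)
print(telemetry.sense()['wrist_torque'])
E
```

```text
time_s: 11.2
tcp_pos: [606.6, 70.1, 121.2]
tcp_rot: [0.967, 0.255, 0.001, -0.0]
wrist_force: [0.3, 0.5, -0.1]
grip_width: 9.4
now [606.6  70.1 121.2] t 11.2 yaw 29.58 q [ 0.07  0.26  1.87  0.    1.01 -0.44] F [ 0.3  0.5 -0.1] w 9.4
shift [-0.4 -0.3  0.2] rot [-0.02 -0.08  4.58]
[-0.04452293 -0.31190791  0.06719001]
```

```bash
for i in 1; do python3 -m inch '0 -0.2 -0.2 0.3 0 0 2; 0 -0.2 -0.2 0.3 0 0 4; 0 -0.2 -0.2 0.3 0 0 6; 0 -0.2 -0.2 0.3 0 0 6'; done
python3 - <<'E'
from h import *
to((606.1,70.2,121),25)
print(telemetry.sense()['wrist_torque'])
E
```

```text
time_s: 11.7
tcp_pos: [606.6, 70.2, 121.1]
tcp_rot: [0.979, 0.204, 0.001, -0.0]
wrist_force: [0.6, -0.3, 2.0]
grip_width: 9.4
now [606.6  70.2 121.1] t 11.7 yaw 23.56 q [ 0.07  0.26  1.87  0.    1.   -0.34] F [ 0.6 -0.3  2. ] w 9.4
shift [-0.4 -0.2  0.1] rot [-0.   -0.11 -1.44]
[-0.1168496  -0.2894491   0.04767425]
```

```bash
python3 -m inch '0 0 0 0.3 0 0 2; 0 0 0 0.3 0 0 4; 0 0 0 0.3 0 0 6; 0 0 0 0.3 0 0 6'
python3 - <<'E'
from h import *
to((606.1,70.2,121),25)
print(telemetry.sense()['wrist_torque'])
E
```

```text
time_s: 12.2
tcp_pos: [606.6, 70.2, 121.1]
tcp_rot: [0.988, 0.152, 0.001, -0.0]
wrist_force: [-0.5, -1.1, 5.4]
grip_width: 9.8
now [606.6  70.2 121.1] t 12.2 yaw 17.53 q [ 0.07  0.26  1.87  0.    1.   -0.23] F [-0.5 -1.1  5.4] w 9.8
shift [-0.5 -0.2  0.1] rot [-0.01 -0.12 -7.47]
[-0.12616016 -0.0185959  -0.02124207]
```

```bash
python3 -m inch '0 0 0 0 0 0 1.5; 0 0 0 0 0 0 3; 0 0 0 0 0 0 4.5; 0 0 0 0 0 0 4.5'
python3 - <<'E'
from h import *
to((606.1,70.2,121),25)
print(telemetry.sense()['wrist_torque'])
E
```

```text
time_s: 12.7
tcp_pos: [606.6, 70.2, 121.1]
tcp_rot: [0.994, 0.113, 0.001, -0.0]
wrist_force: [-1.1, 0.3, 5.0]
grip_width: 9.6
now [606.6  70.2 121.1] t 12.7 yaw 13.0 q [ 0.07  0.26  1.87  0.    1.   -0.15] F [-1.1  0.3  5. ] w 9.6
shift [-0.5 -0.2  0.1] rot [-1.0e-02 -1.1e-01 -1.2e+01]
[-0.11976998 -0.02914961 -0.01580921]
```

Run:
```python
from h import *
snap('wrist','w5');snap('top','top5')
crop('w5',230,200,410,340,4.4,'c11')
c=cv2.imread('pics/c11.png');cv2.imwrite('pics/c11.png',cv2.convertScaleAbs(c,alpha=2.2))
```

```text
(no output)
```

View pics/c11.png

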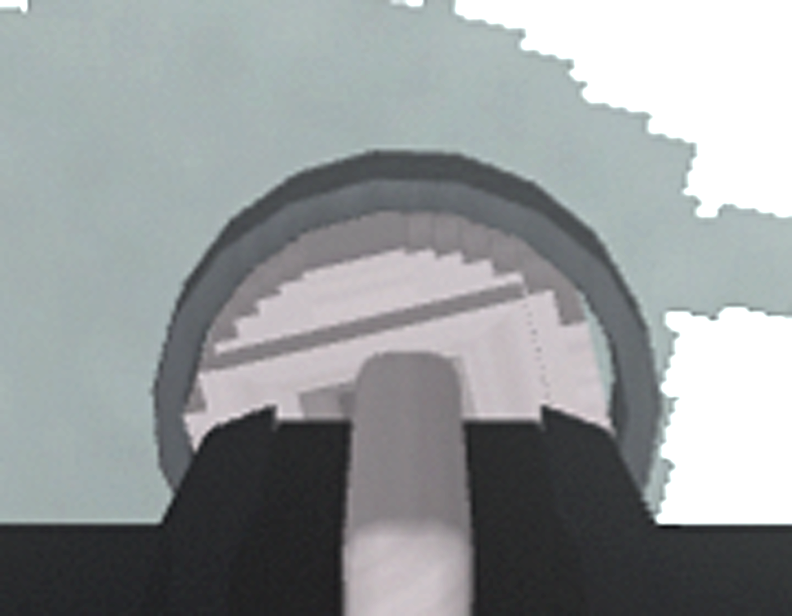

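```bash
python3 -m inch '0 0 0 0 0 0 1.5; 0 0 0 0 0 0 3; 0 0 0 0 0 0 3; 0 0 0 0 0 0 3'
python3 - <<'E'
from h import *
to((606.1,70.2,121),25)
t=[telemetry.sense()['wrist_torque'].round(3)]
print(t)
snap('wrist','w6')
crop('w6',230,200,410,340,4.4,'c12')
c=cv2.imread('pics/c12.png');cv2.imwrite('pics/c12.png',cv2.convertScaleAbs(c,alpha=2.2))
E
```

```text
time_s: 13.3
tcp_pos: [606.6, 70.2, 121.0]
tcp_rot: [0.996, 0.087, 0.001, -0.0]
wrist_force: [-0.9, 0.3, 5.1]
grip_width: 9.7
now [606.6  70.2 121. ] t 13.3 yaw 10.03 q [ 0.07  0.26  1.87  0.    1.   -0.1 ] F [-0.9  0.3  5.1] w 9.7
shift [-0.5 -0.1  0. ] rot [ -0.02  -0.12 -14.97]
[array([-0.133, -0.034,  0.084])]
```

View pics/c12.png

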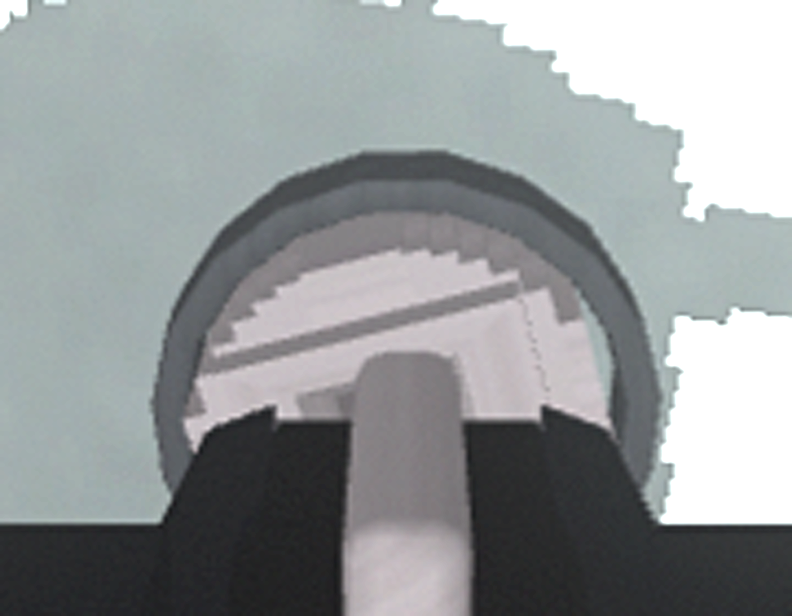

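```bash
python3 -m inch '0 0 0 0 0 0 1.5; 0 0 0 0 0 0 3; 0 0 0 0 0 0 4; 0 0 0 0 0 0 4'
python3 - <<'E'
from h import *
to((606.1,70.2,121),25)
t=[telemetry.sense()['wrist_torque'].round(3)]
print(t)
snap('wrist','w7')
crop('w7',230,200,410,340,4.4,'c13')
c=cv2.imread('pics/c13.png');cv2.imwrite('pics/c13.png',cv2.convertScaleAbs(c,alpha=2.2))
E
```

```text
time_s: 13.85
tcp_pos: [606.6, 70.2, 121.1]
tcp_rot: [0.999, 0.053, 0.001, -0.0]
wrist_force: [0.1, 1.5, 3.8]
grip_width: 10.1
now [606.6  70.2 121.1] t 13.85 yaw 6.03 q [ 0.07  0.26  1.87  0.    1.   -0.03] F [0.1 1.5 3.8] w 10.1
shift [-0.5 -0.   0.1] rot [ -0.02  -0.12 -18.97]
[array([-0.052, -0.036,  0.197])]
```

View pics/c13.png

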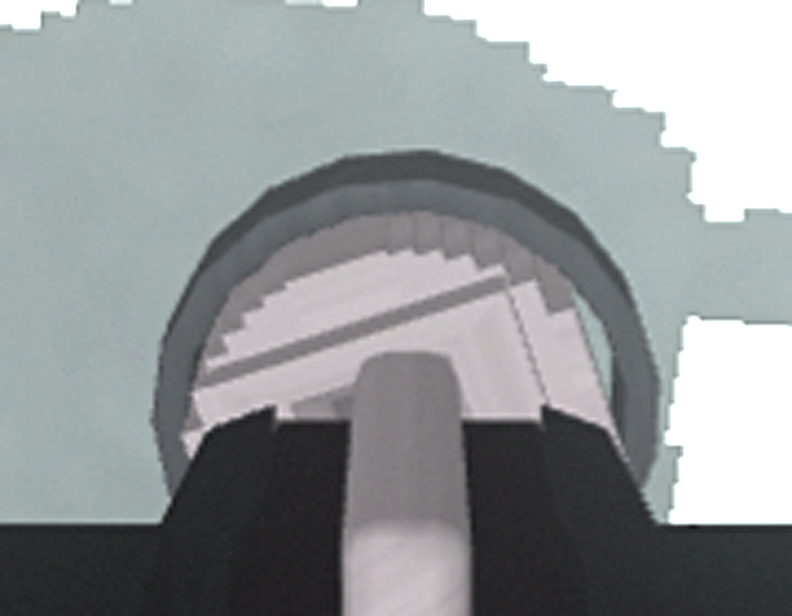

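```bash
python3 -m inch '0 0 0 0 0 0 -3; 0 0 0 0 0 0 -3; 50 0 0 0 0 0 -3; 50 0 0 0 0 0 -3; 50 0 0 0 0 0 -3; 50 0 0 0 0 0 -3; 50 0 0 0 0 0 -3; 50 0 0 -15 0 0 -3; 50 0 0 -45 0 0 -3; 50 0 0 -90 0 0 -3; 50 0 0 -110 0 0 -3; 50 0 0 -110 0 0 -3'
python3 - <<'E'
from h import *
to((608,-301,260),80)
snap('wrist','w8');snap('side','side8');d=load('w8');print(proj(d,[[606.3,70.2,135]]))
crop('w8',230,160,430,310,4,'c14');crop('side8',280,120,420,250,5.7,'c15')
E
```

```text
time_s: 15.4
tcp_pos: [607.8, 70.2, 233.6]
tcp_rot: [0.997, 0.079, 0.003, -0.0]
wrist_force: [-1.4, 0.2, -0.1]
grip_width: 50.3
now [607.8  70.2 233.6] t 15.4 yaw 9.03 q [ 0.07  0.16  1.78  0.    1.2  -0.08] F [-1.4  0.2 -0.1] w 50.3
shift [-57.9 366.6 -26.9] rot [  0.22  -0.35 -70.97]
[[319.0910244  256.12511173]]
```

View pics/c14.png

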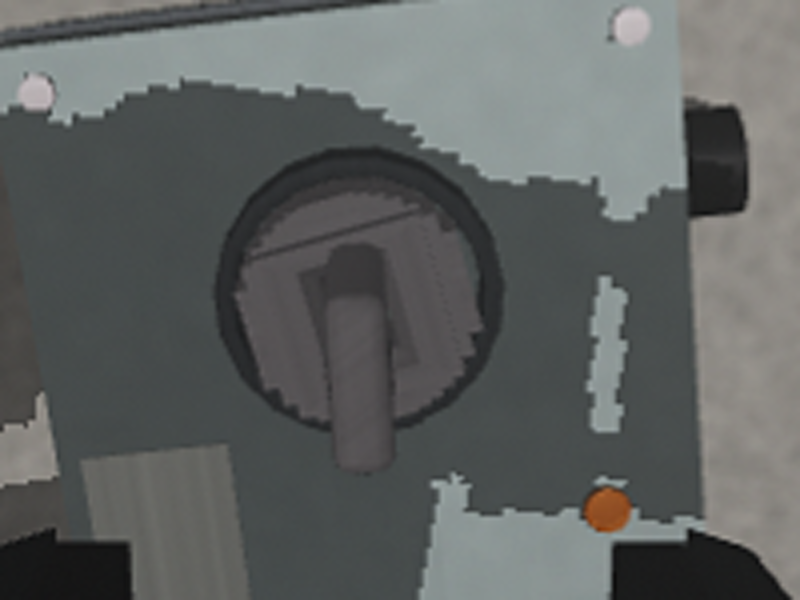

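View pics/c15.png

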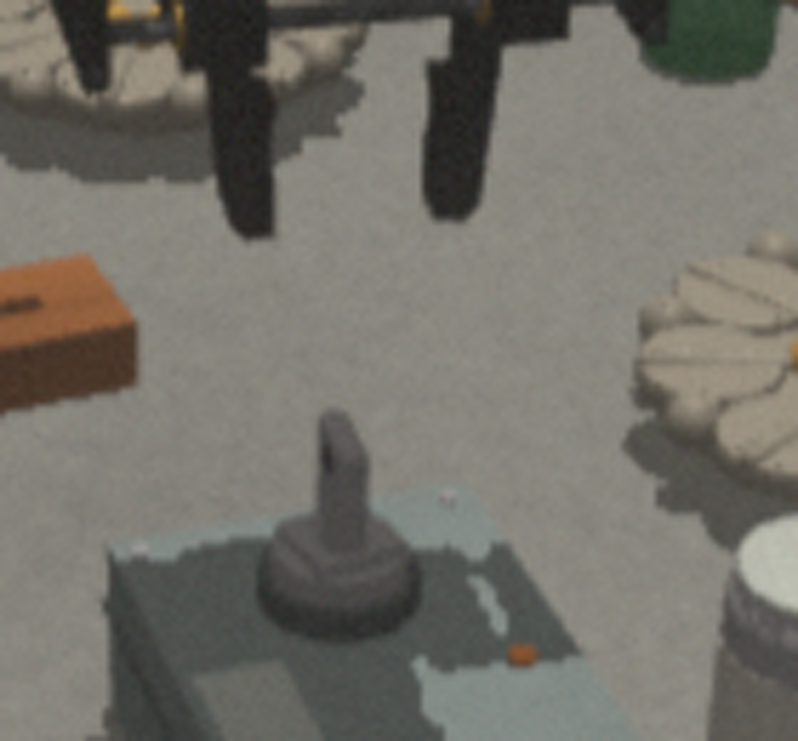

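Run:
```python
from h import *
d=load('w8')
def P(c,k,o,z): return atz(d,(np.array(c)+.5)/k-.5+np.array(o),z)
def ang(p): return np.degrees(np.arctan2(*(p[1]-p[0])[[1,0]])).round(1)
print('rotor',ang(P([(245,262),(425,205)],4,(230,160),95)),'box',ang(P([(37,93),(632,27)],4,(230,160),72)))
print('key top', P([(331,298),(383,298),(332,465),(393,465)],4,(230,160),135).round(1))
to((590,-301,230),-80.5)
```

```text
rotor 26.8 box 15.2
key top [[600.1  83.5 135. ]
 [607.9  84.7 135. ]
 [604.3  56.7 135. ]
 [613.8  58.2 135. ]]
now [605.7  70.  229.9] t 15.5 yaw 9.04 q [ 0.07  0.16  1.78  0.    1.2  -0.08] F [-0.4 -0.2  0.2] w 50.3
shift [-73.8 364.   -0.4] rot [-5.000e-02  1.000e-02  8.954e+01]
```

```bash
python3 -m inch '60 -8 40 0 0 0 10; 70 -16 80 0 0 0 20; 80 -24 120 0 0 0 30; 88 -32 165 0 0 0 40; 88 -40 210 0 0 0 50; 88 -48 255 0 0 0 60; 88 -56 300 0 0 0 70; 88 -66 340 0 0 0 80; 88 -74 364 0 0 0 89.5; 88 -74 364 0 0 0 89.5; 88 -74 364 0 0 0 89.5; 88 -74 364 0 0 0 89.5'
python3 - <<'E'
from h import *
snap('wrist','w9');d=load('w9');print(proj(d,[[608,-301,150],[608,-301,60]]))
to((608,-301,190),-80.5)
E
```

```text
time_s: 17.0
tcp_pos: [589.8, -299.7, 229.0]
tcp_rot: [0.764, -0.645, -0.001, -0.0]
wrist_force: [0.3, 0.1, 0.9]
grip_width: 88.2
[[330.10915547 237.08726543]
 [328.07443442 207.17206121]]
now [ 590.  -299.7  229.3] t 17.05 yaw -80.32 q [-0.51  0.26  1.66  0.    1.22  0.89] F [-0.1 -0.7  0.2] w 87.9
shift [  4.3 -17.6  39.3] rot [-0.    0.08  0.18]
```

View pics/w9.png

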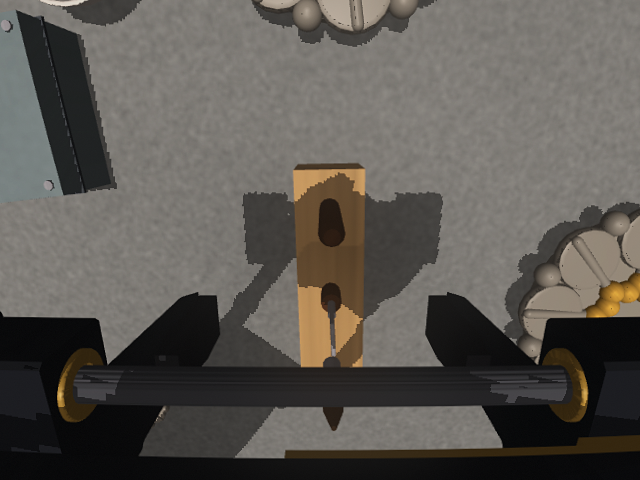

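Run:
```python
from h import *
crop('w9',280,150,380,270,5,'c16')
c=cv2.imread('pics/c16.png');cv2.imwrite('pics/c16.png',cv2.convertScaleAbs(c,alpha=1.8))
```

```text
(no output)
```

View pics/c16.png

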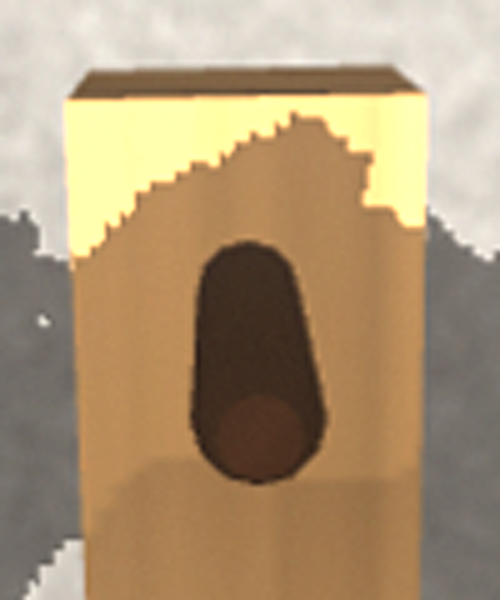

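Run:
```python
from h import *
d=load('w9')
def P(c,k,o,z): return atz(d,(np.array(c)+.5)/k-.5+np.array(o),z)
print(P([(258,417)],5,(280,150),140),P([(247,288)],5,(280,150),60))
r=P([(66,98),(428,95)],5,(280,150),60);print(r,r.mean(0))
to((606.5,-300.5,114),-80.5)
```

```text
[[ 607.90976524 -301.83963201  140.        ]] [[ 608.09991505 -301.71748808   60.        ]]
[[ 632.37973704 -269.47485679   60.        ]
 [ 642.09410521 -323.75793542   60.        ]] [ 637.23692113 -296.61639611   60.        ]
now [ 590.  -299.7  229.3] t 17.05 yaw -80.32 q [-0.51  0.26  1.66  0.    1.22  0.89] F [-0.1 -0.7  0.2] w 87.9
shift [  3.7 -16.2 115.3] rot [-0.    0.08  0.18]
```

```bash
python3 -m inch '88 5 -17.5 10 0 0 0; 88 5 -17.5 35 0 0 0; 88 5 -17.5 65 0 0 0; 88 5 -17.5 95 0 0 0; 88 5 -17.5 115 0 0 0; 88 5 -17.5 115 0 0 0; 88 5 -17.5 115 0 0 0'
python3 - <<'E'
from h import *
to((608,-301.8,114),-80.5)
E
```

```text
time_s: 17.92
tcp_pos: [608.9, -301.7, 115.5]
tcp_rot: [0.764, -0.645, 0.0, -0.001]
wrist_force: [-0.2, -0.4, 0.1]
grip_width: 87.9
now [ 608.9 -301.7  115.5] t 17.93 yaw -80.3 q [-0.5   0.38  1.72  0.    1.04  0.9 ] F [-0.2 -0.4  0.1] w 87.9
shift [-0.1  0.9  1.5] rot [-0.09  0.01  0.2 ]
```

```bash
python3 -m inch '88 0 1 1.5 0 0 0; 0 0 1 1.5 0 0 0; 0 0 1 1.5 0 0 0; 0 0 1 1.5 0 0 0; 0 0 1 1.5 0 0 0; 0 0 1 1.5 0 0 0; 0 0 1 1.5 0 0 0; 0 0 1 1.5 0 0 0; 0 0 1 1.5 0 0 0; 0 0 1 1.5 0 0 0; 0 0 1 1.5 0 0 0'
python3 - <<'E'
from h import *
to((608,-301.8,200),-80.5)
E
```

```text
time_s: 19.3
tcp_pos: [607.9, -301.9, 114.0]
tcp_rot: [0.764, -0.645, 0.0, -0.001]
wrist_force: [1.1, 0.1, -0.3]
grip_width: 15.3
now [ 607.9 -301.9  114. ] t 19.3 yaw -80.3 q [-0.5   0.38  1.72  0.    1.03  0.9 ] F [ 1.1  0.1 -0.3] w 15.3
shift [ -0.1  -0.2 -86. ] rot [-0.09  0.01  0.2 ]
```

```bash
python3 -m inch '0 0 0 -4 0 0 0; 0 0 0 -20 0 0 0; 0 0 0 -45 0 0 0; 0 0 0 -75 0 0 0; 0 0 0 -96 0 0 0; 0 0 0 -96 0 0 0; 0 0 0 -96 0 0 0'
python3 - <<'E'
from h import *
to((634.3,-30,210),-80.5)
snap('side','side10')
crop('side10',290,200,470,380,4,'c17')
E
```

```text
time_s: 20.18
tcp_pos: [607.2, -301.7, 209.2]
tcp_rot: [0.764, -0.645, -0.0, -0.001]
wrist_force: [-0.1, 1.8, -1.4]
grip_width: 15.1
now [ 607.2 -301.7  209.2] t 20.18 yaw -80.3 q [-0.5   0.3   1.65  0.    1.19  0.9 ] F [-0.1  1.8 -1.4] w 15.1
shift [-263.3  -72.4   -0.5] rot [-0.03  0.06  0.2 ]
```

View pics/side10.png

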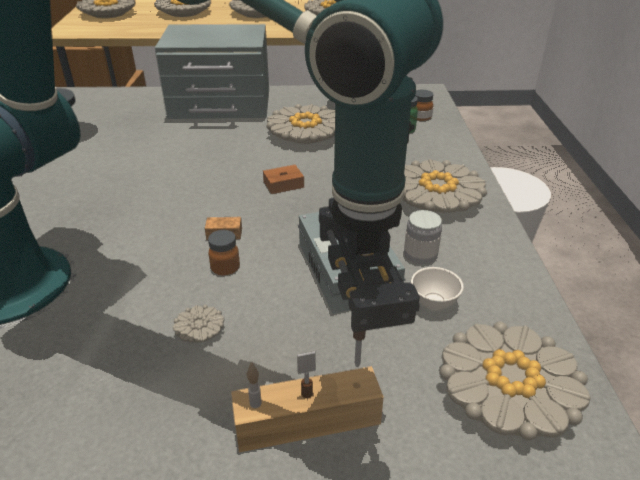

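```bash
python3 -m inch '0 -40 -11 0 0 0 0; 0 -90 -25 0 0 0 0; 0 -140 -39 0 0 0 0; 0 -190 -52 0 0 0 0; 0 -230 -63 0 0 0 0; 0 -255 -70 0 0 0 0; 0 -263 -72 0 0 0 0; 0 -263 -72 0 0 0 0; 0 -263 -72 0 0 0 0; 0 -263 -72 0 0 0 0'
python3 - <<'E'
from h import *
snap('wrist','w11');snap('side','side11')
to((634.3,-30,210),-80.5)
d=load('w11');print(proj(d,[[634.3,-30,70],[634.3,-30,95]]).round())
d=load('side11');print(proj(d,[[634.3,-30,70],[634.3,-30,100]]).round())
crop('w11',250,170,400,330,4.5,'c18');crop('side11',300,180,420,300,6,'c19')
E
```

```text
time_s: 21.48
tcp_pos: [633.5, -31.3, 208.8]
tcp_rot: [0.764, -0.645, -0.001, -0.0]
wrist_force: [0.5, -0.0, -0.1]
grip_width: 15.2
now [633.6 -31.  208.9] t 21.57 yaw -80.36 q [-0.09  0.22  1.75  0.    1.17  1.31] F [ 0.  -0.1  0.1] w 15.1
shift [-0.9 -0.9 -1.1] rot [0.02 0.09 0.14]
[[321. 238.]
 [321. 248.]]
[[358. 257.]
 [359. 243.]]
```

View pics/c18.png

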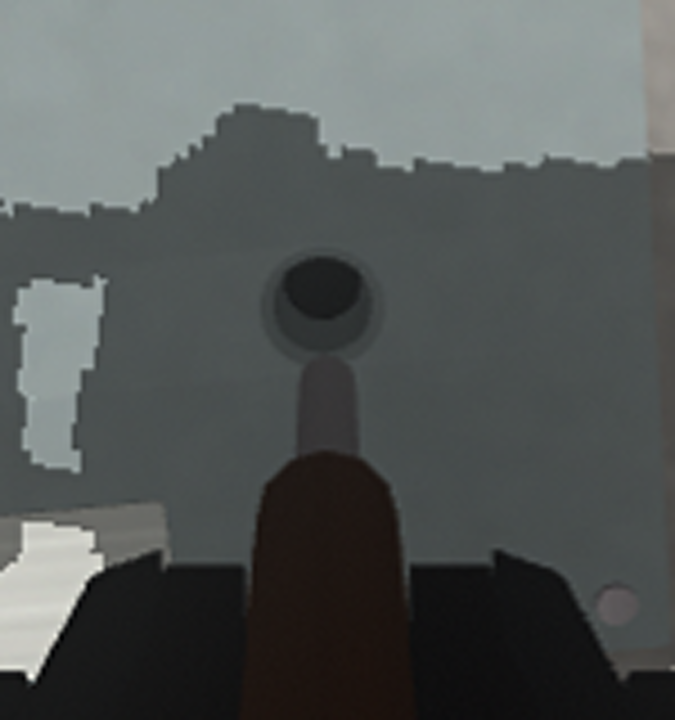

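View pics/c19.png

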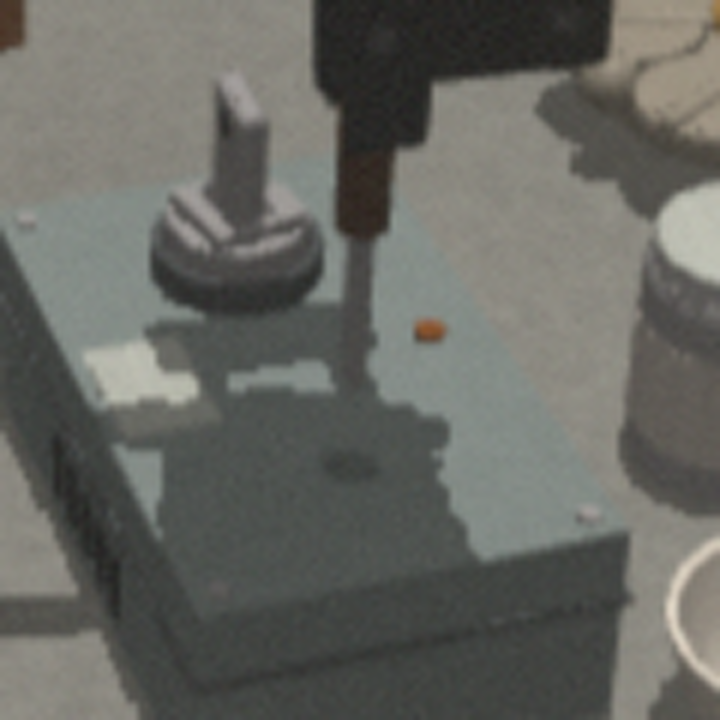

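Run:
```python
from h import *
d=load('w11');s=telemetry.sense();Rc=R.from_quat(s['tcp_rot'])
def P(c,k,o,z): return atz(d,(np.array(c)+.5)/k-.5+np.array(o),z)
for n,c,z in [('hole',(322.5,306),70),('tip far edge',(327,355),99),('shank top',(327,455),155)]:
    p=P([c],4.5,(250,170),z); print(n,p.round(1),Rc.inv().apply(p-s['tcp_pos']).round(1))
d=load('side11')
print('side hole',atz(d,[(300+(351+.5)/6-.5,180+(466.5)/6-.5)],70))
print('side tip',atz(d,[(300+(353)/6-.5,180+(388)/6-.5)],99))
```

```text
hole [[634.5 -30.3  70. ]] [[ -0.3  -1.1 138.9]]
tip far edge [[635.2 -31.   99. ]] [[  0.4  -1.7 109.9]]
shank top [[640.4 -30.2 155. ]] [[ 0.4 -6.9 53.9]]
side hole [[633.54826261 -31.96071125  70.        ]]
side tip [[632.76377726 -32.36713103  99.        ]]
```

```bash
python3 -m inch '0 -0.5 -1.2 0 0 0 0; 0 -0.5 -1.2 10 0 0 0; 0 -0.5 -1.2 20 0 0 0; 0 -0.5 -1.2 28 0 0 0; 0 -0.5 -1.2 34 0 0 0; 0 -0.5 -1.2 40 0 0 0; 0 -0.5 -1.2 40 0 0 0; 0 -0.5 -1.2 40 0 0 0'
python3 - <<'E'
from h import *
to((634.3,-30,159),-80.5)
snap('wrist','w12');crop('w12',250,170,400,330,4.5,'c20');snap('side','side12');crop('side12',300,180,420,300,6,'c21')
E
```

```text
time_s: 22.58
tcp_pos: [634.9, -30.3, 169.2]
tcp_rot: [0.764, -0.645, -0.001, -0.001]
wrist_force: [0.3, 0.1, -1.1]
grip_width: 15.2
now [634.9 -30.3 169.2] t 22.57 yaw -80.36 q [-0.09  0.26  1.78  0.    1.1   1.31] F [ 0.3  0.1 -1.1] w 15.2
shift [-0.4  0.5 10.2] rot [-0.    0.09  0.14]
```

View pics/c20.png

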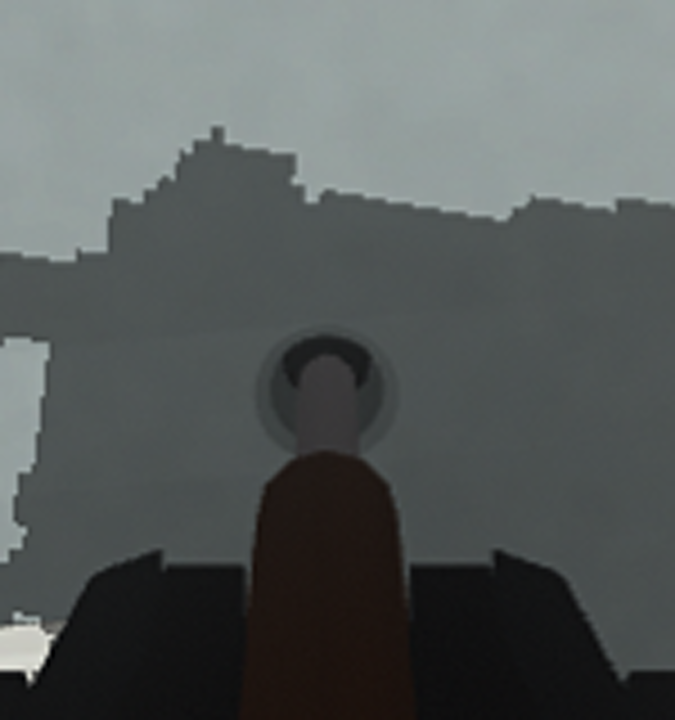

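View pics/c21.png

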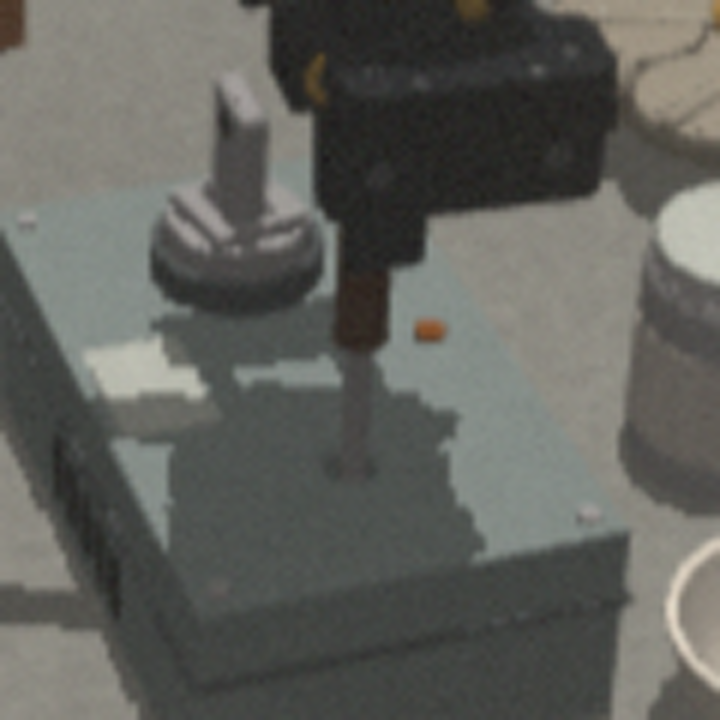

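The shank is in the hole, centred laterally, with no force. Now pressing.

```bash
python3 -m inch '0 0 0 3 0 0 0; 0 0 0 5 0 0 0; 0 0 0 7 0 0 0; 0 0 0 9 0 0 0; 0 0 0 10 0 0 0; 0 0 0 10 0 0 0; 0 0 0 10 0 0 0'
python3 - <<'E'
from h import *
to((634.3,-30,158),-80.5)
E
```

```text
time_s: 23.55
tcp_pos: [635.2, -30.3, 159.8]
tcp_rot: [0.764, -0.645, -0.0, -0.001]
wrist_force: [-0.4, -0.7, 3.8]
grip_width: 14.7
now [635.2 -30.3 159.8] t 23.55 yaw -80.37 q [-0.09  0.27  1.79  0.    1.09  1.31] F [-0.4 -0.7  3.8] w 14.7
shift [-0.5  0.9  1.8] rot [-0.06  0.07  0.13]
```

```bash
python3 -m inch '0 0 0 1 0 0 0; 0 0 0 2 0 0 0; 0 0 0 2 0 0 0; 0 0 0 2 0 0 0'
python3 - <<'E'
from h import *
to((634.3,-30,158),-80.5)
E
```

```text
time_s: 24.05
tcp_pos: [635.5, -30.3, 158.7]
tcp_rot: [0.764, -0.645, 0.0, -0.001]
wrist_force: [-2.6, 0.2, 7.8]
grip_width: 14.9
now [635.5 -30.3 158.7] t 24.05 yaw -80.37 q [-0.09  0.27  1.79  0.    1.08  1.31] F [-2.6  0.2  7.8] w 14.9
shift [-0.5  1.2  0.7] rot [-0.1   0.06  0.13]
```

```bash
python3 -m inch '0 0 0 1 0 0 0; 0 0 0 2 0 0 0; 0 0 0 2.5 0 0 0; 0 0 0 2.5 0 0 0; 0 0 0 2.5 0 0 0; 0 0 0 2.5 0 0 0'
python3 - <<'E'
from h import *
to((634.3,-30,158),-80.5)
snap('side','side13');crop('side13',300,180,420,300,6,'c22')
snap('wrist','w13');to((634.3,-30,158),-80.5)
E
```

```text
time_s: 24.8
tcp_pos: [636.1, -30.3, 158.4]
tcp_rot: [0.764, -0.645, 0.001, -0.001]
wrist_force: [-3.2, 0.8, 13.6]
grip_width: 15.3
now [636.1 -30.3 158.4] t 24.8 yaw -80.36 q [-0.09  0.27  1.79  0.    1.08  1.31] F [-3.2  0.8 13.6] w 15.3
shift [-0.6  1.7  0.4] rot [-0.19  0.04  0.14]
now [636.1 -30.3 158.4] t 24.9 yaw -80.36 q [-0.09  0.27  1.79  0.    1.08  1.31] F [-3.5  0.2 12.9] w 15.1
shift [-0.6  1.7  0.4] rot [-0.18  0.04  0.14]
```

View pics/c22.png

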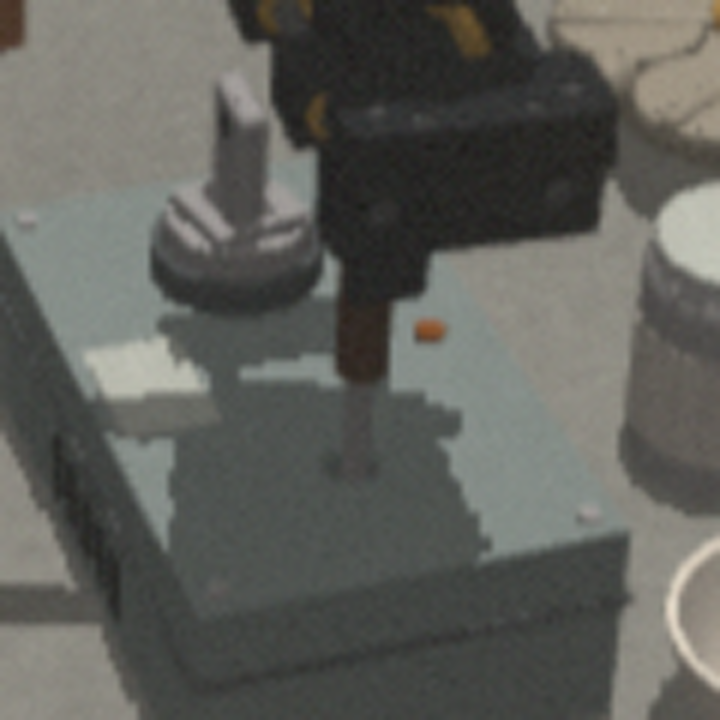

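View pics/w13.png

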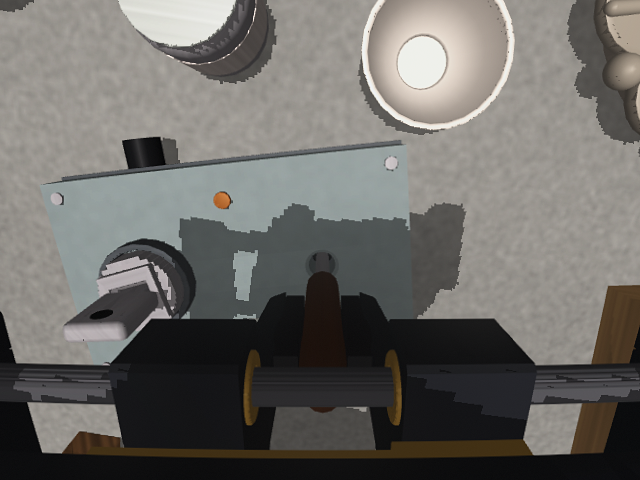

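```bash
python3 -c "
from bench import workorder
print(workorder.finish_job())"
```

```text
the job is handed in; nothing more can be done
None
```

I put the key in the cylinder and turned it clockwise to its stop. I then pressed the reset button down with the stylus and handed the job in at about 25 s, still gripping it. No verdict was reported.

- **Key:** It stands upright and fully in. At full depth the tool was at 121 mm, as expected, and the key's centre measured within about 1 mm of the slot's axis.
- **Cylinder:** At the stop the resisting torque rose to about 0.2 N m and the rotor began to lag the tool. After release the picture gave a rotor angle of about 1.37 rad, against the 1.2 needed.
- **Button:** The last 2.5 mm of commanded push moved the tool only 0.3 mm while the force rose from 8 to 13 N, so the button is at its hard stop. By my estimate the tip is within 1 mm of the fully-down height.
- **Grip:** The fingers hold the stylus at 15 mm, slightly under the handle's 16 mm.
- **Disagreement:** The last force reading also showed about 3.5 N sideways along x. I didn't find the cause; the shank may be leaning lightly on the wall of the hole.
- **Other things:** The jar, tin, bowl and sanding block looked unmoved in the pictures I took, as did the small rosette and the brush and spatula in the rack. I did not measure them at the end.

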